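Hold the programming head home against fence and bed

ROBOT

A 6-joint arm with a two-finger parallel gripper is mounted at the origin on the work surface. World frame = base frame: x ahead of the robot, y to its left, z up, the work surface at z = 0. Lengths are in m, angles in rad, forces in N, time in s.
With the tool pointing down it reaches from about 0.4 to 0.825 m from the base axis. Payload 7 kg.
Tool frame: the origin (TCP) lies midway between the tips of the shut fingers; the grasp point (between the pads) lies 19 mm behind it; z points along the fingers, y is the line along which they close (so a half turn about z gives the same grasp; the last joint's range is limited). The gripper opens to 88 mm and grips with 3 to 60 N. Pads are 19 mm wide; open, the fingers measure 130 mm over their backs; the gripper's body (78 mm by 193 mm) begins 47 mm behind the grasp point.
Start: joints at [-0.828, 0.359, 0.012, 0, -1.224, -0.288], TCP at [0.296, -0.606, 0.227] pointing down, gripper open.
Joint ranges: [-3.07, 3.07], [-1.43, 2.12], [-1.02, 1.25], [-3.03, 1.67], [-3.05, -0], [-3.03, 3.03]. Speed limits (rad/s): [2.39, 2.39, 3.01, 3.14, 3.14, 3.14].

INTERFACE

Orientations are given as a unit quaternion [w, x, y, z].
In Python, from bench import robot gives the robot as it stands. The module is installed in compiled form; this text tells all that it offers.
- The arm moves only by the tool send_rows, never from a script. Its argument "deltas" is a list of rows, each a list of 4 numbers: the shift along the tool's x, y, z each as a share of 0.04 m, from -1 to 1, then the turn about the tool's z as a share of 0.1 rad, from -1 to 1. In form: [[tx, ty, tz, yaw], ...]. A call has 1 to 20 rows; each row shifts and turns the commanded pose from where the row before left it, along the tool's axes as they then stand; what a row does not reach is not made up. A row lasts 1/8 s, in which the tool goes at most 62.5 mm and 10.7 degrees, less where a joint would pass 70% of its speed; a pose out of reach is approached as far as the arm can. A call with a number of a shift or a turn outside -1 to 1 is refused whole. A call with a gripper value outside its range is refused whole. "claw" is the opening, from 0 (shut) to 1 (fully open), set as the call begins (left out, the last holds). The fingers move at their own pace and stop on an object; "force" is the grip in N (left out, the last holds). Time passes only in rows, so rows that do not move let the fingers close. It gives the time, the measured TCP pose, the force, the opening and the grip force at its end, in the units of the state.
- robot.read_state(): the state, without advancing time (a new reading comes with each control period).
- robot.capture(name): name is "scene" or "top" or "wrist"; returns a dict with "pixels" (384x512x3 uint8, red, green, blue), "range_z" (384x512 float32, m along the optical axis (not along the pixel's ray), 0 where there is no reading), "vertical_fov" (degrees; the focal length in pixels is half the picture's height over the tangent of half this angle, whatever the lens; pixels are square), "cx", "cy" (the principal point, pixels), "R" (3x3) and "t" (3): a world point X has camera coordinates R X + t; the wrist camera has in their place "mount" (4x4, takes a point from camera to tool coordinates, whose origin is the TCP and whose axes are the flange's). Camera axes: x right, y down, z forward; pixel columns grow to the right and rows downward; lengths in m; the calibration is good to about 2 mm. A picture is of the moment at which its call begins: read the wrist's pose just before it.
- robot.job_done(): hands the job in; it is judged then, once.
Trained networks look in the newest picture that a camera, given by its name, has taken for a name from the list of things; names that differ only in an ending like _2 or _b are one class to them, and where a whole thing is asked for, a point or a joint stands for the part that bears it (a point fixed in the world has none). Each returns a list of dicts, best first, with "score" (0 to 1); they miss things now and then, are a little off and sometimes report something else, mostly with a low value. They report only what shows in the picture. A call takes as long as a camera call. They do not tell look-alikes from the thing itself.
- robot.recognise(name, camera): "point" ([x, y, z] in m, in the coordinates of the camera as it stood for that picture, good to about 4 mm: the middle of the surface that is visible of it).
- robot.mark_of(name, camera): "point" ([x, y, z] in m, in the coordinates of the camera as it stood for that picture, good to about 4 mm: a listed point, or the origin of a listed thing).
The state is a dict: "time_s": time; "joint_pos": joint angles; "qd": joint speeds; "effort": joint torques, N m; "tool_pos": TCP position; "tool_rot": TCP orientation; "force": force on the tool from outside, world axes, zero at the start; "torque": the same for the moment, N m; "opening": finger opening in m; "finger_force": force on a finger pad.
Only numpy, scipy, OpenCV 4.12 (cv2) and the standard library are available. Lean on these libraries where they do the work, as an engineer would, in place of code of your own. Each camera call takes 0.05 s, during which the arm holds its last target. There are 200 camera calls.

TASK

Lay the pulse generator flat on the black bed of the bronze test fixture with its clear header flat against the fence and let go of it, then set the grey programming head upright and close beside it in the same row, on its right as seen from the robot, with its sloping face turned away from the fence. Finally press the head firmly, with moderate hand pressure, down on the bed and square against the fence at once, such as by one diagonal push on the sloping face, and finish while still holding that push. Leave everything else on the bench where it is.

Things in the scene. Friction and masses are not known exactly. Their poses are not given: they have to be found in the camera images.
- fixture: Bronze test fixture, fixed to the bench, base plate 130 (x) x 200 (y) x 14 mm high. Origin: centre of its underside, on the bench; its x axis points from the open near side towards the fence, y along the fence to the left, z up. On it lie the black bed plate and, along the far edge, the fence.
- bed: Black slippery plastic bed plate of the fixture (friction about 0.25), 105 (x) x 184 (y) mm, level top 20 mm above the bench, fixed. Origin: centre of its top face; axes as the fixture's. Its far edge is at the fence.
- fence: Straight upright bronze fence of the fixture, rigid and fixed, 200 mm long (y), 16 mm thick, its top 30 mm above the bed. Origin: middle of its face towards the bed (45 mm along x from the fixture's origin), at the height of the bed; axes as the fixture's: the face looks to -x.
- can: Pulse generator, loose, lying flat: a D-shaped metal can 12 mm thick with a clear straight header on its +x side; 50 mm wide across y, 49 mm long: a half disc of 25 mm radius about the origin to -x, straight parallel sides from x = 0 to +14 mm, header (46 mm wide) from +14 to +24 mm. Origin: centre of the disc on the underside; z up. About 50 g.
- can_header (a point): Middle of the pulse generator's outer header face, 24 mm along x from its origin, 6 mm up.
- head: Matte grey programming head, loose block 54 (x) x 46 (y) x 40 mm high, 120 to 260 g; origin: centre of its underside, z up. Its upright +x face (27 mm from the origin) goes against the fence; on the -x side the upper edge is cut off in a flat 45 degree slope from x = -27 mm, 18 mm up, to x = -5 mm at the top. The two y sides are flat and upright.
- head_slope (a point): Middle of the sloping face of the programming head: 16 mm along -x from its origin, 29 mm up.
- crucible: White ceramic crucible, round, 68 mm wide, 55 mm high, bystander; origin at the centre of its underside.
- key_long: Steel spanner key, 150 mm long, lying flat along its x axis, bystander; origin under its middle.
- key_short: Steel spanner key, 110 mm long, lying flat along its x axis, bystander; origin under its middle.
- magnet: Dark steel ring magnet, 60 mm wide, 12 mm high, bystander; origin at the centre of its underside.
- weight: Small brass knobbed weight, 28 mm wide, 36 mm high, bystander; origin at the centre of its underside.
- jar: Small amber glass jar, 44 mm wide, 55 mm high, bystander, beyond the fence; origin at the centre of its underside.
Not all that is in view belongs to the job. What is shaped like the head but blue or green is not meant.

How it is judged:
On the way, in this order (a step that is already met when the one before it is completed fails the run):
1. the pulse generator lies flat on the bed, header against the fence, let go (x of can_header in the frame of fixture between 0.039 and 0.05 m and y of can in the frame of fixture between -0.03 and 0.075 m and z of can in the frame of fixture between 0.017 and 0.0225 m and angle between can's own z axis and vertical below 0.08 rad and angle between the x axis of can and the x axis of fixture, either way round below 0.12 rad and contact force between the fingers and can below 0.2 N), for 0.2 s.
2. the programming head stands on the bed close beside it on the right, slope away from the fence (x of head_slope in the frame of fence below -0.035 m and z of head in the frame of fixture between 0.017 and 0.0225 m and angle between head's own z axis and vertical below 0.06 rad and y of head in the frame of can between -0.06 and -0.044 m and y of head in the frame of fixture above -0.08 m), for 0.2 s.
At the end, for the whole second after the job is handed in: Fingers still press the head (over 3 N): over 2.5 N on the fence and 4.5 N on the bed, upright and square within 0.06 rad, slope outward, at rest. Can flat on the bed, let go, header within 6 mm of the fence, square within 0.12 rad, at most 12 mm from the head on its right (all of step 1 and all of step 2 and x of head in the frame of fixture above 0.0145 m and angle between the x axis of head and the x axis of fixture, either way round below 0.06 rad and contact force between head and fence above 2.5 N and contact force between head and bed above 4.5 N and contact force between the fingers and head above 3 N and linear speed of each of head, can below 0.01 m/s); the arm keeps its last pose, push and grip.
It fails at once if a bystander was pushed more than 30 mm away (distance of any of crucible, key_long, key_short, magnet, weight, jar from where it was at the start of the episode above 0.03 m).
It fails at once if the head was crushed against fence or bed with more than 80 N (contact force between head and fence above 80 N or contact force between head and bed above 80 N).
It also fails if it takes over 64 s, if anything falls off the work surface, if the arm or the gripper's body presses on something with over 40 N, if the wrist force passes 120 N, or if a joint passes its speed limit or range.

## Working session

There is one attempt and no reset: what is moved stays moved. The work goes in short steps, Python scripts to look and compute and a tool call to move; the robot and the scene stay as the last step left them, time stands still between calls to the robot, and variables do not carry over. Pictures are saved under pics/ and viewed, at most 13 in all, crops included, and the job is handed in when it is done.

Besides the shell and the picture viewer there is one more tool, called after "Call:" as name(argument=value, ...) on one line, values as JSON. send_rows: Moves the arm, as the interface text tells. Shift numbers are shares of 0.04 m and turn numbers shares of 0.1 rad, none past 1 either way. Its arguments: {"type":"object","properties":{"deltas":{"type":"array","items":{"type":"array","items":{"type":"number","minimum":-1,"maximum":1}}},"claw":{"type":"number"},"force":{"type":"number"}},"required":["deltas"]}

```bash
mkdir -p pics
cat > h.py <<'E'
import numpy as np, cv2
from bench import robot
from scipy.spatial.transform import Rotation as Ro
def st(): return robot.read_state()
def Rt(s): q=s["tool_rot"]; return Ro.from_quat([q[1],q[2],q[3],q[0]]).as_matrix()
def cam(name):
    s=st(); c=robot.capture(name)
    if name=="wrist":
        M=np.array(c["mount"]); T=np.eye(4); T[:3,:3]=Rt(s); T[:3,3]=s["tool_pos"]; W=T@M
    else:
        W=np.eye(4); W[:3,:3]=np.array(c["R"]).T; W[:3,3]=-W[:3,:3]@np.array(c["t"])
    c["W"]=W; c["f"]=192/np.tan(np.radians(c["vertical_fov"])/2); return c
def cloud(c):
    z=c["range_z"]; v,u=np.mgrid[:384,:512]
    P=np.stack([(u-c["cx"])*z/c["f"],(v-c["cy"])*z/c["f"],z],-1)
    return P@c["W"][:3,:3].T+c["W"][:3,3]
def w(c,p): return c["W"][:3,:3]@np.array(p)+c["W"][:3,3]
def save(c,n): cv2.imwrite("pics/"+n,c["pixels"][:,:,::-1])
E
python3 - <<'E'
from h import *
np.set_printoptions(precision=4,suppress=True)
s=st(); print(s["time_s"],s["tool_pos"],Rt(s),s["opening"])
ims=[]
for n in ["top","scene"]:
    c=cam(n); ims.append(c["pixels"]); print(n,c["W"],c["f"],c["cx"],c["cy"])
    np.savez(n+".npz",px=c["pixels"],P=cloud(c))
    for k in ["fixture","can","can_header","head","head_slope","fence","bed","crucible","key_long","key_short","magnet","weight","jar"]:
        print(k,[(round(r["score"],2),w(c,r["point"]).round(3)) for r in robot.mark_of(k,n)[:4]])
for i,n in zip(ims,["top","scene"]): cv2.imwrite(f"pics/{n}.png",cv2.resize(i[:,:,::-1],(800,600)))
E
```

```text
0.0 [ 0.2963 -0.606   0.2256] [[-0.8984 -0.4392 -0.0009]
 [-0.4392  0.8984  0.0014]
 [ 0.0001  0.0017 -1.    ]] 0.08784051750086137
top [[ 0.0263 -0.9948  0.0983  0.4475]
 [-0.9996 -0.0274 -0.0092 -0.0292]
 [ 0.0118 -0.098  -0.9951  1.1779]
 [ 0.      0.      0.      1.    ]] 432.8809888833363 250.09186856292197 192.6957461384733
fixture [(0.71, array([ 0.594, -0.03 ,  0.005])), (0.49, array([ 0.588, -0.32 , -0.001]))]
can [(0.53, array([ 0.439,  0.259, -0.003]))]
can_header [(0.62, array([0.464, 0.259, 0.003]))]
head [(0.95, array([ 0.55 , -0.241,  0.001])), (0.93, array([ 0.371, -0.423,  0.004])), (0.78, array([ 0.45 , -0.31 ,  0.004]))]
head_slope [(0.94, array([ 0.539, -0.244,  0.028])), (0.92, array([ 0.436, -0.308,  0.03 ])), (0.9, array([ 0.388, -0.432,  0.034])), (0.8, array([ 0.495, -0.423,  0.029]))]
fence [(0.64, array([ 0.64 , -0.032,  0.02 ]))]
bed [(0.95, array([ 0.585, -0.029,  0.016]))]
crucible [(0.85, array([ 0.636,  0.308, -0.005]))]
key_long [(0.45, array([ 0.784, -0.114, -0.004])), (0.39, array([ 0.437, -0.307,  0.029]))]
key_short [(0.44, array([ 0.596, -0.035, 
[... 775 characters left out ...]
0.43 , -0.001])), (0.81, array([ 0.459, -0.308, -0.001])), (0.71, array([ 0.377, -0.422,  0.003])), (0.57, array([ 0.557, -0.24 , -0.001]))]
head_slope [(0.84, array([ 0.541, -0.242,  0.031])), (0.74, array([ 0.443, -0.302,  0.032])), (0.68, array([ 0.39 , -0.429,  0.027])), (0.63, array([ 0.506, -0.425,  0.03 ]))]
fence [(0.87, array([ 0.643, -0.034,  0.023]))]
bed [(0.77, array([ 0.59 , -0.029,  0.018]))]
crucible [(0.78, array([0.643, 0.308, 0.004]))]
key_long []
key_short [(0.47, array([ 0.401, -0.026, -0.003])), (0.29, array([0.443, 0.263, 0.   ]))]
magnet [(0.59, array([0.403, 0.111, 0.002]))]
weight [(0.7, array([ 0.412, -0.14 ,  0.002]))]
jar [(0.91, array([ 0.786, -0.115,  0.006]))]
```

View pics/top.png

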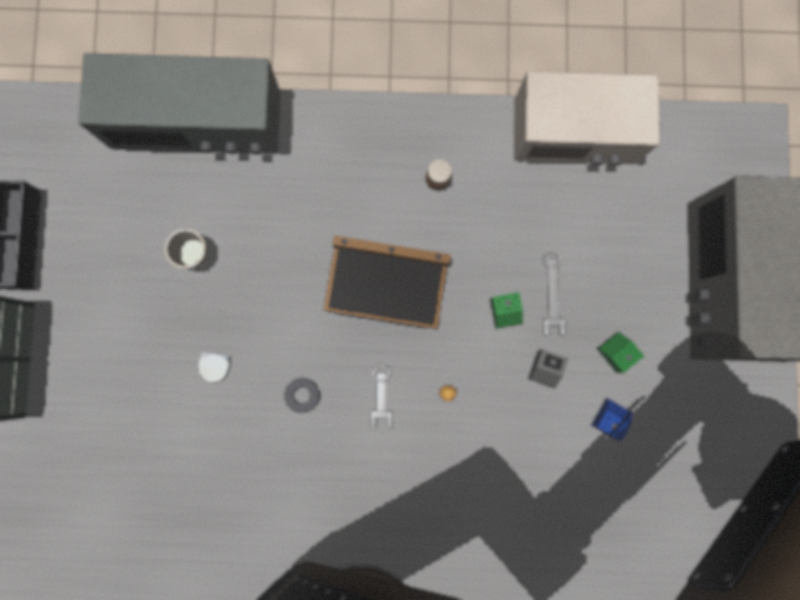

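View pics/scene.png

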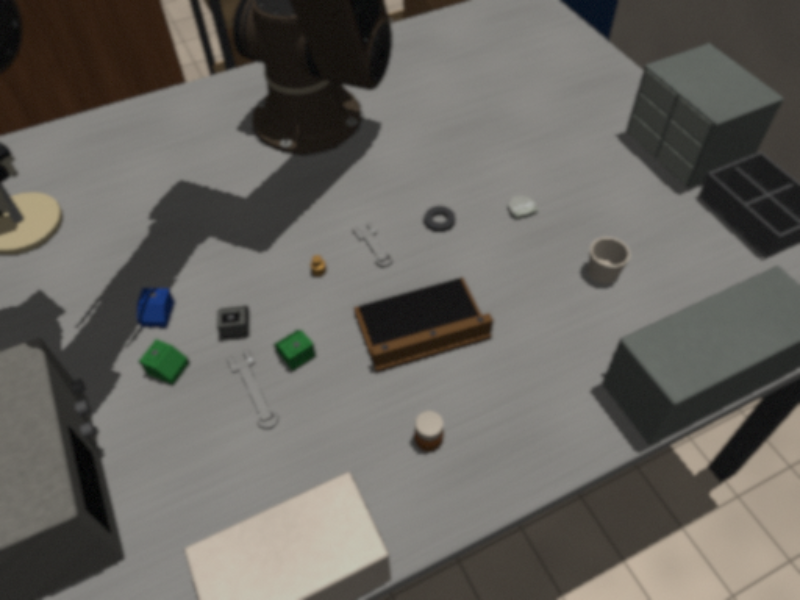

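The top view shows the can at (213,367), the fixture at (388,283) with its fence on the far edge, and four head-shaped blocks: green (507,310), green (620,352), blue (613,420) and grey (548,367). The grey one fits "matte grey programming head". The crop below is to confirm it.

```bash
cat >> h.py <<'E'
def rect(P,m):
    r=cv2.minAreaRect(P[m][:,:2].astype(np.float32)); 
    a=r[2]; a=(a+45)%90-45
    return np.round(r[0],4),np.round(r[1],4),round(float(np.radians(a)),4),int(m.sum())
def near(P,x,y,r): return np.hypot(P[...,0]-x,P[...,1]-y)<r
E
python3 - <<'E'
from h import *
for n in ["top","scene"]:
    d=np.load(n+".npz"); P=d["P"]; px=d["px"].astype(int); z=P[...,2]
    g=near(P,.5,-.15,.06)&(z<.01); print(n,"table z",np.median(z[near(P,.5,.1,.05)]))
    f=near(P,.6,-.03,.15)
    print("fence",rect(P,f&(z>.04)&(z<.06)), np.median(z[f&(z>.04)]))
    print("fix",rect(P,f&(z>.008)&(z<.06)))
    print("head",rect(P,near(P,.45,-.308,.045)&(z>.012)),rect(P,near(P,.45,-.308,.045)&(z>.035)))
    print("can",rect(P,near(P,.445,.262,.05)&(z>.006)))
im=np.load("top.npz")["px"][:,:,::-1]
cv2.imwrite("pics/crop.png",cv2.resize(im[180:290,300:420],(720,660))[:600])
E
```

```text
top table z 8.564924148246611e-05
fence (array([ 0.6485, -0.0383]), array([0.1994, 0.0172]), -0.1343, 503) 0.04971420588200437
fix (array([ 0.5953, -0.0308]), array([0.2292, 0.2226]), 0.7321, 3647)
head (array([ 0.4546, -0.3103]), array([0.0471, 0.0538]), -0.3162, 404) (array([ 0.4613, -0.3125]), array([0.0469, 0.0403]), -0.3038, 259)
can (array([0.4388, 0.2659]), array([0.0588, 0.0758]), -0.7454, 311)
scene table z 0.0002552218116229632
fence (array([ 0.653 , -0.0352]), array([0.1993, 0.0198]), -0.1364, 611) 0.04962415624963179
fix (array([ 0.5608, -0.0223]), array([0.2006, 0.2143]), -0.1379, 3298)
head (array([ 0.46  , -0.3072]), array([0.0464, 0.0566]), -0.3269, 362) (array([ 0.4683, -0.3096]), array([0.0459, 0.0399]), -0.3055, 221)
can (array([0.4472, 0.2632]), array([0.0516, 0.0515]), 0.081, 193)
```

View pics/crop.png

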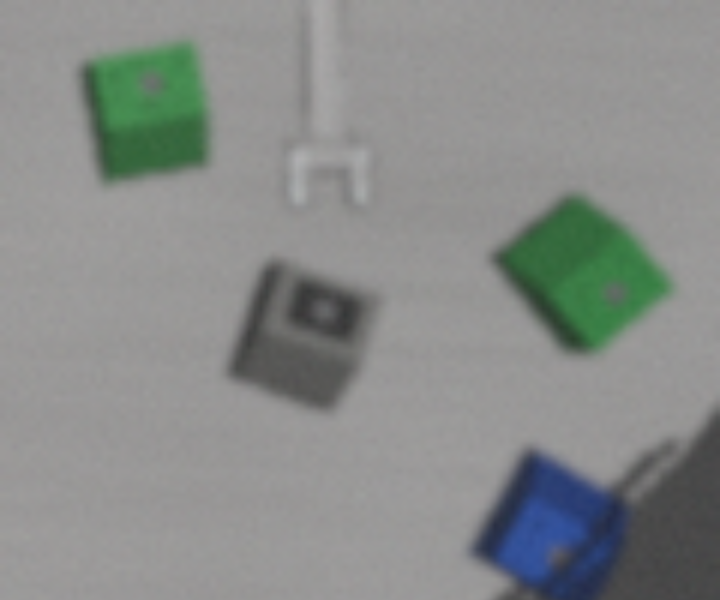

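The grey block at crop (310,330), with its slope toward the robot (bottom) and a yaw of about -0.31, is the head. The others are green or blue. Next I move over the fixture for a wrist view.

Call:
send_rows(deltas=[[0,0,0,0.98],[0,0,0,0.98],[0,0,0,0.98],[0,0,0,0.98],[0,0,0,0.98],[0,0,0,0.98],[-0.3,0.95,0,0],[-0.3,0.95,0,0],[-0.3,0.95,0,0],[-0.3,0.95,0,0],[-0.3,0.95,0,0],[-0.3,0.95,0,0],[-0.3,0.95,0,0],[-0.3,0.95,0,0],[-0.3,0.95,0,0],[-0.3,0.95,0,0],[-0.3,0.95,0,0],[-0.3,0.95,0,0],[-0.3,0.95,0,0],[-0.3,0.95,0,0]], claw=1)

```text
time_s: 3.9
tool_pos: [0.5341, -0.1001, 0.2269]
tool_rot: [0.0, 0.067, 0.998, 0.0]
force: [0.4, 0.2, 0.2]
opening: 0.0874
finger_force: 0.0
```

Run:
```python
from h import *
np.set_printoptions(precision=4,suppress=True)
s=st(); print(s["time_s"],s["tool_pos"],Rt(s))
c=cam("wrist"); P=cloud(c); z=P[...,2]; print(c["mount"],c["f"])
save(c,"w1.png")
f=near(P,.6,-.03,.15)
print("fence",rect(P,f&(z>.04)&(z<.06)),np.median(z[f&(z>.04)&(z<.06)]))
print("bed",rect(P,f&(z>.017)&(z<.023)))
for k in ["fixture","bed","fence"]: print(k,[(round(r["score"],2),w(c,r["point"]).round(3)) for r in robot.mark_of(k,"wrist")[:2]])
```

```text
3.9 [ 0.5341 -0.1001  0.2269] [[-0.9912  0.1327  0.0006]
 [ 0.1327  0.9912  0.    ]
 [-0.0006  0.0001 -1.    ]]
[[ 0.0012 -0.962  -0.2732  0.0735]
 [ 1.      0.0014 -0.0007 -0.0009]
 [ 0.001  -0.2732  0.962  -0.159 ]
 [ 0.      0.      0.      1.    ]] 269.7357798945793
fence (array([ 0.6433, -0.0361]), array([0.1986, 0.0032]), -0.13, 432) 0.04694164208163304
bed (array([ 0.5899, -0.0289]), array([0.1979, 0.1085]), -0.1346, 8597)
fixture [(0.57, array([ 0.602, -0.031,  0.002]))]
bed [(0.69, array([ 0.594, -0.029,  0.021]))]
fence [(0.6, array([ 0.642, -0.034,  0.021]))]
```

View pics/w1.png

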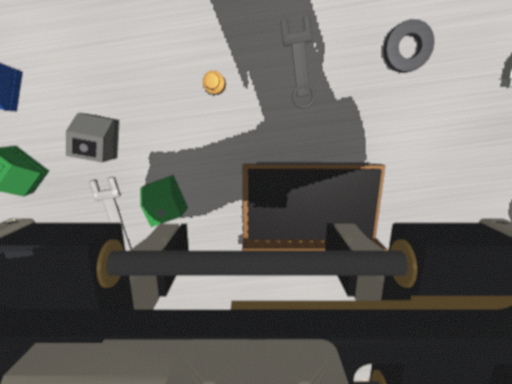

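Call:
send_rows(deltas=[[0.35,0.86,0.2,0],[0.35,0.86,0.2,0],[0.35,0.86,0.2,0],[0.35,0.86,0.2,0],[0.35,0.86,0.2,0],[0.35,0.86,0.2,0],[0.35,0.86,0.2,0],[0.35,0.86,0.2,0],[0.35,0.86,0.2,0],[0.35,0.86,0.2,0],[0,0,0,0]])

```text
time_s: 5.48
tool_pos: [0.4403, 0.259, 0.1461]
tool_rot: [-0.0, 0.066, 0.998, -0.0]
force: [-0.2, 0.2, 0.0]
opening: 0.0877
finger_force: 0.0
```

Run:
```python
from h import *
np.set_printoptions(precision=4,suppress=True)
s=st(); print(s["time_s"],s["tool_pos"],Rt(s)[:2,1])
c=cam("wrist"); P=cloud(c); z=P[...,2]
cv2.imwrite("pics/w2.png",cv2.resize(c["pixels"][:300,100:450,::-1],(700,600)))
m=near(P,.443,.262,.045)&(z>.006)&(z<.02)
Q=P[m]; print(rect(P,m),np.median(z[m]),Q.min(0),Q.max(0))
# fit D outline: yaw/centre by IoU-ish on grid
from scipy.optimize import minimize
g=P[near(P,.443,.262,.07)&(z<.02)]; occ=g[:,2]>.006
def D(p):
    c_,s_=np.cos(p[2]),np.sin(p[2]); d=g[:,:2]-p[:2]; x=c_*d[:,0]+s_*d[:,1]; y=-s_*d[:,0]+c_*d[:,1]
    sd=np.maximum(np.where(x<0,np.hypot(x,y),abs(y))-.025,x-.024)
    return np.sum((1/(1+np.exp(np.clip(sd/.001,-50,50)))-occ)**2)
best=min((minimize(D,[.44,.262,a],method="Nelder-Mead",options=dict(initial_simplex=[[.44,.262,a],[.45,.262,a],[.44,.27,a],[.44,.262,a+.2]])) for a in np.arange(-3,3.1,.4)),key=lambda r:r.fun)
print("D fit",best.x,best.fun,len(g))
for k in ["can","can_header"]: print(k,[(round(r["score"],2),w(c,r["point"]).round(4)) for r in robot.mark_of(k,"wrist")[:2]])
```

```text
5.475 [0.4403 0.259  0.1461] [0.1314 0.9913]
(array([0.4435, 0.2624]), array([0.0498, 0.0492]), -0.1007, 1660) 0.012727306783010622 [0.4189 0.2368 0.006 ] [0.4697 0.2872 0.0153]
D fit [ 0.4443  0.2624 -0.076 ] 55.71292256418499 11073
can [(0.56, array([0.4409, 0.259 , 0.0003]))]
can_header [(0.56, array([0.4641, 0.256 , 0.0109]))]
```

View pics/w2.png

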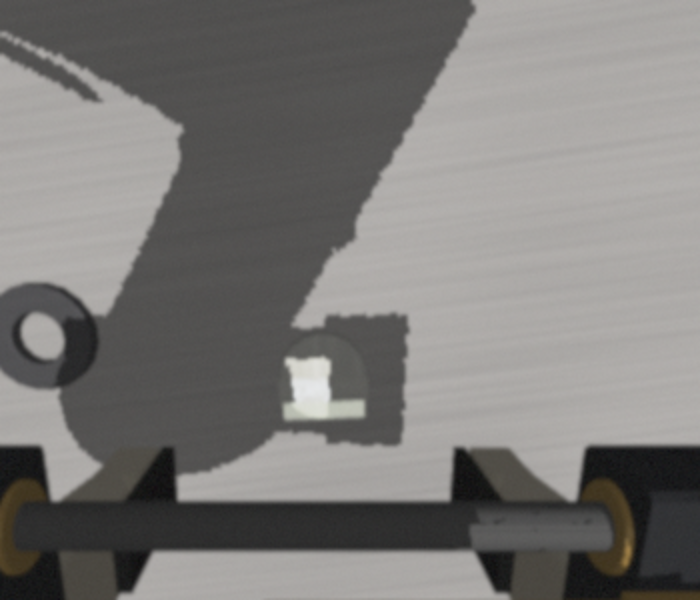

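Call:
send_rows(deltas=[[-0.21,0.1,0,-0.42],[0,0,0.9,0],[0,0,0.9,0],[0,0,0.9,0],[0,0,0.6,0],[0,0,0.27,0],[0,0,0,0],[0,0,0,0]])

```text
time_s: 6.62
tool_pos: [0.4501, 0.2613, 0.0048]
tool_rot: [0.001, 0.046, 0.999, 0.001]
force: [-0.1, -0.7, 0.3]
opening: 0.0874
finger_force: 0.0
```

Call:
send_rows(deltas=[[0,0,0,0],[0,0,0,0],[0,0,0,0],[0,0,0,0],[0,0,0,0],[0,0,0,0]], claw=0, force=15)

```text
time_s: 7.38
tool_pos: [0.4495, 0.2611, 0.0038]
tool_rot: [0.0, 0.046, 0.999, 0.0]
force: [-0.4, 0.9, 1.9]
opening: 0.0495
finger_force: 15.0
```

Call:
send_rows(deltas=[[0,0,-0.8,0],[0,0,-0.85,0],[0,0,-0.85,0.42],[-0.62,-0.78,0,0],[-0.62,-0.78,0,0],[-0.62,-0.78,0,0],[-0.62,-0.78,0,0],[-0.62,-0.78,0,0],[-0.62,-0.78,0,0],[-0.62,-0.78,0,0],[-0.62,-0.78,0,0],[0,0,0,0],[0,0,0,0]])

```text
time_s: 9.0
tool_pos: [0.6124, -0.013, 0.1033]
tool_rot: [-0.001, 0.067, 0.998, -0.0]
force: [1.1, 0.1, -1.0]
opening: 0.0497
finger_force: 15.0
```

```bash
cat > fx.py <<'E'
from h import *
O=np.array([.596,-.030]); A=-.134
def rep():
    s=st(); R=Rt(s); d=np.array(s["tool_pos"][:2])-O; c,n=np.cos(A),np.sin(A)
    print("t",s["time_s"],"fix xy",np.round([c*d[0]+n*d[1],-n*d[0]+c*d[1]],4),"z",round(s["tool_pos"][2],4),"yaw",round(float(np.arctan2(-R[0,1],R[1,1])),4),"F",np.round(s["force"],2),s["opening"],s["finger_force"])
E
python3 - <<'E'
from fx import *
rep()
c=cam("wrist"); P=cloud(c); z=P[...,2]
save(c,"w3.png")
np.savez("w3.npz",P=P)
m=near(P,.6,-.03,.16)&(z>.0175)&(z<.023); print(rect(P,m))
m=near(P,.6,-.03,.16)&(z>.0115)&(z<.023); print(rect(P,m))
E
```

```text
t 9.0 fix xy [0.014  0.0191] z 0.1033 yaw -0.1341 F [ 1.15  0.07 -0.98] 0.049741494933961745 14.999994970858097
(array([ 0.5919, -0.0268]), array([0.1885, 0.1058]), -0.1355, 19085)
(array([ 0.5879, -0.0283]), array([0.2003, 0.1131]), -0.1371, 21558)
```

View pics/w3.png

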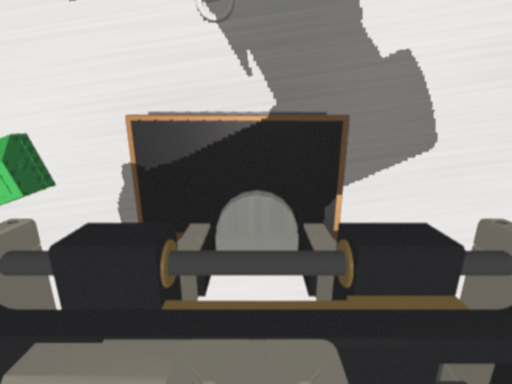

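Call:
send_rows(deltas=[[0,0,0.8,0],[0,0,0.7,0],[0,0,0.35,0],[0,0,0.05,0],[0,0,0,0],[0,0,0.03,0],[0,0,0,0]])

```text
time_s: 9.93
tool_pos: [0.6133, -0.0127, 0.0272]
tool_rot: [0.0, 0.067, 0.998, 0.0]
force: [-0.2, -0.7, 0.2]
opening: 0.0497
finger_force: 15.0
```

Call:
send_rows(deltas=[[0,0,0.04,0],[0,0,0.02,0],[0,0,0.02,0],[0,0,0,0]])

```text
time_s: 10.42
tool_pos: [0.613, -0.0128, 0.0239]
tool_rot: [0.0, 0.066, 0.998, -0.0]
force: [-1.9, -1.2, 3.7]
opening: 0.0499
finger_force: 15.0
```

Call:
send_rows(deltas=[[-0.1,0,0,0],[-0.08,0,0,0],[-0.05,0,0,0],[0,0,0,0]])

```text
time_s: 10.92
tool_pos: [0.6226, -0.0141, 0.0239]
tool_rot: [0.0, 0.066, 0.998, -0.0]
force: [-1.5, -1.1, 4.8]
opening: 0.0498
finger_force: 15.0
```

Call:
send_rows(deltas=[[-0.03,0,0,0],[-0.03,0,0,0],[0,0,0,0]])

```text
time_s: 11.3
tool_pos: [0.6248, -0.0143, 0.0238]
tool_rot: [0.0, 0.066, 0.998, -0.0]
force: [-1.4, -0.3, 5.2]
opening: 0.05
finger_force: 15.0
```

```bash
python3 -c "
from fx import *
rep()"
```

```text
t 11.3 fix xy [0.0265 0.0194] z 0.0238 yaw -0.133 F [-1.39 -0.27  5.24] 0.0499858621175297 15.000596903264523
```

Call:
send_rows(deltas=[[-0.03,0,0,0],[-0.03,0,0,0],[0,0,0,0]])

```text
time_s: 11.68
tool_pos: [0.6267, -0.0146, 0.0238]
tool_rot: [-0.0, 0.067, 0.998, -0.0]
force: [-3.6, 0.8, 7.4]
opening: 0.05
finger_force: 15.0
```

Call:
send_rows(deltas=[[-0.03,0,0,0],[0,0,0,0],[0,0,0,0]])

```text
time_s: 12.05
tool_pos: [0.6268, -0.0146, 0.0238]
tool_rot: [-0.001, 0.067, 0.998, -0.0]
force: [-7.8, 2.2, 11.3]
opening: 0.05
finger_force: 15.0
```

Call:
send_rows(deltas=[[0,0,0,0],[0,0,0,0],[0,0,0,0],[0,0,0,0]], claw=0.8)

```text
time_s: 12.55
tool_pos: [0.628, -0.0148, 0.0232]
tool_rot: [-0.0, 0.067, 0.998, -0.0]
force: [-0.2, 0.7, -0.4]
opening: 0.0699
finger_force: 0.0
```

Call:
send_rows(deltas=[[0,0,-0.3,0],[0,0,-0.8,0],[0,0,-0.9,0],[0.9,0,-0.8,0],[0.9,0,0,0],[0,0,0,0]])

```text
time_s: 13.3
tool_pos: [0.555, -0.005, 0.1372]
tool_rot: [0.001, 0.066, 0.998, 0.001]
force: [0.9, 1.0, 0.2]
opening: 0.0705
finger_force: 0.0
```

```bash
cat >> fx.py <<'E'
def canfit(P,g0=None):
    from scipy.optimize import minimize
    z=P[...,2]; o=O+Ro.from_euler('z',A).as_matrix()[:2,:2]@np.array([.02,.02])
    g=P[near(P,*o,.06)&(z<.04)&(z>.015)]; c,n=np.cos(A),np.sin(A); d0=g[:,:2]-O
    F=np.stack([c*d0[:,0]+n*d0[:,1],-n*d0[:,0]+c*d0[:,1]],1); k=F[:,0]<.043; F=F[k]; occ=g[k,2]>.0265
    def D(p):
        c_,s_=np.cos(p[2]),np.sin(p[2]); d=F-p[:2]; x=c_*d[:,0]+s_*d[:,1]; y=-s_*d[:,0]+c_*d[:,1]
        sd=np.maximum(np.where(x<0,np.hypot(x,y),abs(y))-.025,x-.024)
        return np.sum((1/(1+np.exp(np.clip(sd/.001,-50,50)))-occ)**2)
    r=minimize(D,[.02,.02,0],method="Nelder-Mead",options=dict(initial_simplex=[[.02,.02,0],[.025,.02,0],[.02,.025,0],[.02,.02,.1]]))
    print("can in fixture",r.x,r.fun,len(F),"top z",np.median(g[k,2][occ]))
E
python3 - <<'E'
from fx import *
rep()
c=cam("wrist"); P=cloud(c); z=P[...,2]; canfit(P)
f=near(P,.6,-.03,.16); print("fence",rect(P,f&(z>.046)&(z<.053)),"base",rect(P,f&(z>.0115)&(z<.023)))
save(c,"w4.png")
E
```

```text
t 13.3 fix xy [-0.0439  0.0193] z 0.1372 yaw -0.1327 F [0.91 0.97 0.16] 0.07048693281107268 0.0
can in fixture [0.02282826 0.01839445 0.0129562 ] 69.38568938626882 4918 top z 0.03262363957819542
fence (array([ 0.6532, -0.0186]), array([0.1509, 0.0173]), -0.1357, 2138) base (array([ 0.577 , -0.0267]), array([0.1995, 0.0918]), -0.1322, 11947)
```

View pics/w4.png

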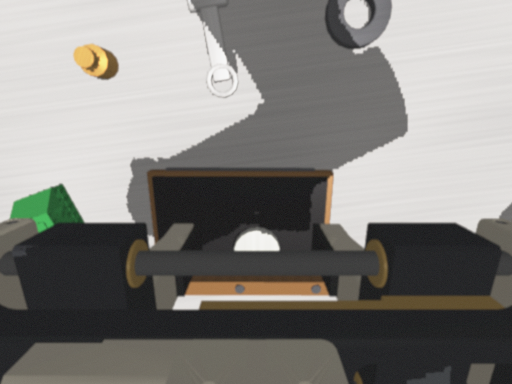

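Call:
send_rows(deltas=[[0.18,-0.98,0,0],[0.18,-0.98,0,0],[0.18,-0.98,0,0],[0.18,-0.98,0,0],[0.18,-0.98,0,0],[0.18,-0.98,0,0],[0.18,-0.98,0,0],[0.18,-0.98,0,0],[0,0,0,0.88],[0,0,0,0.88],[0,0,0,0]])

```text
time_s: 14.72
tool_pos: [0.4584, -0.309, 0.1353]
tool_rot: [-0.0, 0.154, 0.988, -0.0]
force: [-0.1, -0.2, 0.8]
opening: 0.0702
finger_force: 0.0
```

Run:
```python
from fx import *
from scipy.optimize import minimize
rep(); s=st(); print(s["tool_pos"],s["joint_pos"])
c=cam("wrist"); P=cloud(c); z=P[...,2]
n=near(P,.457,-.309,.045)
print("head",rect(P,n&(z>.01)),"top",rect(P,n&(z>.0375)&(z<.044)),"med top",np.median(z[n&(z>.036)]))
cv2.imwrite("pics/w5.png",cv2.resize(c["pixels"][:,:,::-1],(700,525)))
for k in ["head","head_slope"]: print(k,[(round(r["score"],2),w(c,r["point"]).round(4)) for r in robot.mark_of(k,"wrist")[:3]])
```

```text
t 14.725 fix xy [-0.0991 -0.2949] z 0.1353 yaw -0.309 F [-0.1  -0.19  0.82] 0.07022415704230725 0.0
[ 0.45841011 -0.30898936  0.13534578] [-2.38627779e-01  2.37757225e-01 -3.84263242e-01  2.58520781e-04
 -9.48863073e-01 -1.64136064e+00]
head (array([ 0.4554, -0.3081]), array([0.0887, 0.0587]), -0.3089, 39427) top (array([ 0.4652, -0.3118]), array([0.0455, 0.037 ]), -0.3274, 1609) med top 0.24027688471189207
head [(0.66, array([ 0.4556, -0.3104, -0.002 ])), (0.63, array([ 5.530e-01, -2.397e-01,  2.000e-04])), (0.56, array([ 0.4865, -0.4354, -0.0007]))]
head_slope [(0.7, array([ 0.5429, -0.2434,  0.0329])), (0.66, array([ 0.3894, -0.4261,  0.0298])), (0.56, array([ 0.4438, -0.307 ,  0.0285]))]
```

View pics/w5.png

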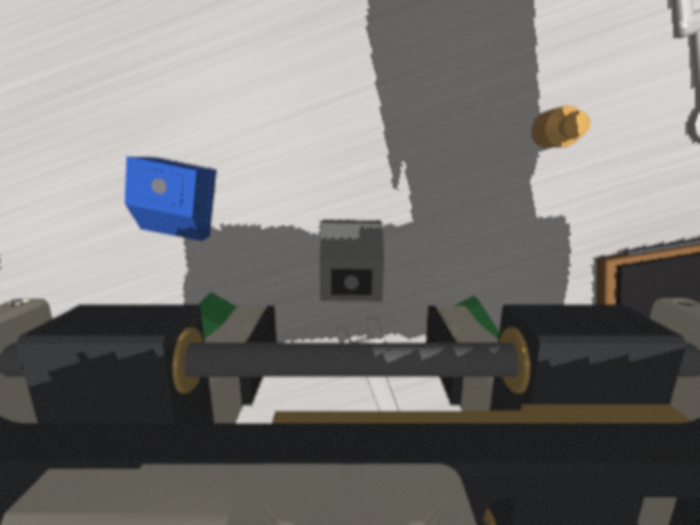

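Call:
send_rows(deltas=[[-0.07,-0.03,0.6,0.1],[0,0,0.9,0],[0,0,0.9,0],[0,0,0.53,0],[0,0,0,0],[0,0,0,0]])

```text
time_s: 15.62
tool_pos: [0.461, -0.3106, 0.019]
tool_rot: [0.0, 0.158, 0.987, -0.0]
force: [0.6, -0.7, -0.6]
opening: 0.0699
finger_force: 0.0
```

Call:
send_rows(deltas=[[0,0,0,0],[0,0,0,0],[0,0,0,0],[0,0,0,0],[0,0,0,0]], claw=0, force=25)

```text
time_s: 16.25
tool_pos: [0.4605, -0.3104, 0.0187]
tool_rot: [0.0, 0.159, 0.987, -0.0]
force: [-0.4, 2.4, 5.6]
opening: 0.0457
finger_force: 25.0
```

Call:
send_rows(deltas=[[0,0,-0.7,0],[0,0,-0.9,0],[0,0,-0.9,-0.92],[0,0,0,-0.92],[-0.4,0.94,0,0],[-0.4,0.94,0,0],[-0.4,0.94,0,0],[-0.4,0.94,0,0],[-0.4,0.94,0,0],[-0.4,0.94,0,0],[-0.4,0.94,0,0],[0,0,0,0],[0,0,0,0]])

```text
time_s: 17.88
tool_pos: [0.6059, -0.0646, 0.1174]
tool_rot: [-0.001, 0.067, 0.998, -0.0]
force: [0.7, -0.4, -2.8]
opening: 0.0459
finger_force: 25.0
```

Run:
```python
from fx import *
rep()
c=cam("wrist"); P=cloud(c); z=P[...,2]; canfit(P)
m=near(P,.6,-.06,.06)&(z>.09)&(z<.15); print("held",rect(P,m)); 
cv2.imwrite("pics/w6.png",c["pixels"][:,:,::-1])
```

```text
t 17.875 fix xy [ 0.0145 -0.033 ] z 0.1174 yaw -0.1348 F [ 0.73 -0.4  -2.76] 0.04594598894986688 24.999514650553465
can in fixture [0.02276799 0.01854968 0.09217191] 45.456728606690305 6866 top z 0.03268528165473286
held (array([ 0.6021, -0.0649]), array([0.0782, 0.055 ]), -0.1263, 7435)
```

View pics/w6.png

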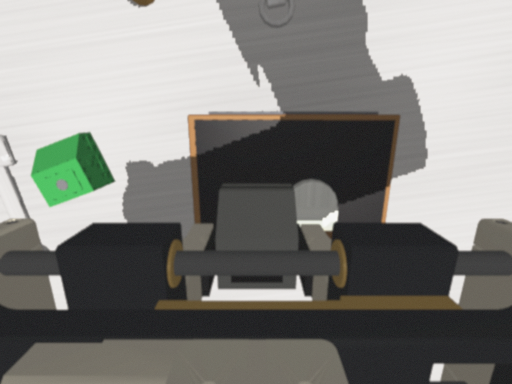

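Call:
send_rows(deltas=[[0,-0.03,0.7,0],[0,0,0.7,0],[0,0,0.4,0],[0,0,0.08,0],[0,0,0,0],[0,0,0,0]])

```text
time_s: 18.68
tool_pos: [0.6072, -0.0658, 0.044]
tool_rot: [0.001, 0.067, 0.998, 0.0]
force: [0.7, 0.4, -2.2]
opening: 0.0459
finger_force: 25.0
```

Call:
send_rows(deltas=[[0,0,0.03,0],[0,0,0,0]])

```text
time_s: 18.92
tool_pos: [0.6066, -0.0658, 0.0421]
tool_rot: [0.0, 0.067, 0.998, 0.0]
force: [-0.4, -0.2, -1.3]
opening: 0.0457
finger_force: 25.0
```

Call:
send_rows(deltas=[[0,0,0.05,0],[0,0,0.02,0],[0,0,0,0]])

```text
time_s: 19.3
tool_pos: [0.6065, -0.0659, 0.0389]
tool_rot: [-0.0, 0.068, 0.998, -0.0]
force: [-0.1, -0.5, -1.9]
opening: 0.0459
finger_force: 25.0
```

Call:
send_rows(deltas=[[0,0,0.02,0],[0,0,0,0]])

```text
time_s: 19.55
tool_pos: [0.6067, -0.0659, 0.0387]
tool_rot: [0.0, 0.067, 0.998, -0.0]
force: [-2.2, 0.5, 4.2]
opening: 0.0458
finger_force: 25.0
```

Call:
send_rows(deltas=[[-0.08,0,0,0],[-0.06,0,0,0],[-0.03,0,0,0],[0,0,0,0]])

```text
time_s: 20.05
tool_pos: [0.6137, -0.0669, 0.0387]
tool_rot: [0.0, 0.067, 0.998, -0.0]
force: [-1.5, -1.6, 5.3]
opening: 0.0459
finger_force: 25.0
```

Call:
send_rows(deltas=[[-0.03,0,0,0],[-0.02,0,0,0],[0,0,0,0]])

```text
time_s: 20.42
tool_pos: [0.6155, -0.0671, 0.0387]
tool_rot: [0.0, 0.067, 0.998, -0.0]
force: [-2.5, 0.6, 5.5]
opening: 0.0457
finger_force: 25.0
```

Call:
send_rows(deltas=[[-0.03,0,0,0],[0,0,0,0],[0,0,0,0]])

```text
time_s: 20.8
tool_pos: [0.6155, -0.0671, 0.0387]
tool_rot: [-0.001, 0.068, 0.998, -0.0]
force: [-7.9, 2.0, 10.3]
opening: 0.0457
finger_force: 25.0
```

```bash
python3 -c "
from fx import *
rep()"
```

```text
t 20.8 fix xy [ 0.0243 -0.0342] z 0.0387 yaw -0.1351 F [-7.87  1.98 10.28] 0.045666545239370915 24.999329689890146
```

Call:
send_rows(deltas=[[0,0,0,0],[0,0,0,0],[0,0,0,0],[0,0,0,0]], claw=0.7)

```text
time_s: 21.3
tool_pos: [0.6165, -0.0673, 0.038]
tool_rot: [-0.0, 0.068, 0.998, -0.0]
force: [-0.7, 0.6, 0.0]
opening: 0.0611
finger_force: 0.0
```

Call:
send_rows(deltas=[[0,0,-0.4,0],[0,0,-0.7,0],[0,0,-0.7,0],[0.8,0,0,0],[0.8,0,0,0],[0.8,0,0,0],[0,0,0,0],[0,0,0,0],[0,0,0,0]])

```text
time_s: 22.42
tool_pos: [0.5222, -0.0542, 0.1105]
tool_rot: [0.0, 0.068, 0.998, 0.0]
force: [1.4, 0.1, 0.3]
opening: 0.0616
finger_force: 0.0
```

Run:
```python
from fx import *
rep()
c=cam("wrist"); P=cloud(c); z=P[...,2]; canfit(P)
d=P[...,:2]-O; ca,sa=np.cos(A),np.sin(A); F=np.stack([ca*d[...,0]+sa*d[...,1],-sa*d[...,0]+ca*d[...,1],z],-1)
m=(abs(F[...,0]-.02)<.05)&(F[...,1]<.003)&(F[...,1]>-.075)
print("top",rect(F,m&(z>.058)&(z<.063)),"slope",rect(F,m&(z>.04)&(z<.057)&(F[...,0]<.02)))
Q=F[m&(z>.043)&(z<.056)&(F[...,0]<.02)]; k=np.linalg.lstsq(np.c_[Q[:,:2],np.ones(len(Q))],Q[:,2],rcond=None)[0]; print("plane",k)
cv2.imwrite("pics/w7.png",c["pixels"][:,:,::-1])
```

```text
t 22.425 fix xy [-0.0699 -0.0339] z 0.1105 yaw -0.1353 F [1.35 0.1  0.35] 0.06162115862499926 0.0
can in fixture [ 0.01528146  0.01896446 -0.04584476] 16.92075620910724 1600 top z 0.03268204559323218
top (array([ 0.0135, -0.0353]), array([0.0456, 0.0059]), -0.0273, 227) slope (array([ 0.0067, -0.0351]), array([0.0459, 0.0137]), -0.0086, 882)
plane [ 0.92493393 -0.00228112  0.04553958]
```

View pics/w7.png

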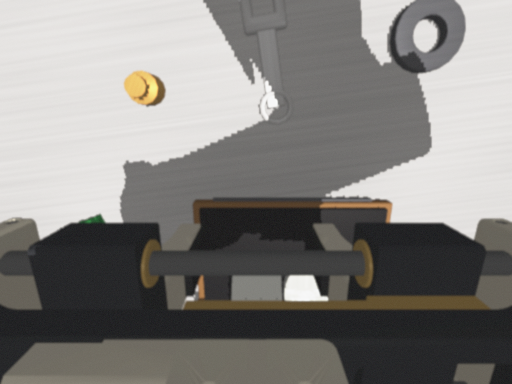

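Call:
send_rows(deltas=[[0,-0.03,0,0],[0,0,0,0],[0,0,0,0],[0,0,0,0],[0,0,0,0],[0,0,0,0],[-0.5,0,0.46,0],[-0.5,0,0.46,0],[-0.25,0,0.24,0],[0,0,0,0],[0,0,0,0]], claw=0, force=40)

```text
time_s: 23.85
tool_pos: [0.5704, -0.0622, 0.0643]
tool_rot: [0.0, 0.068, 0.998, 0.0]
force: [-0.1, 0.0, 0.5]
opening: 0.0006
finger_force: 0.0
```

Call:
send_rows(deltas=[[-0.1,0,0.1,0],[-0.1,0,0.1,0],[-0.05,0,0.05,0],[0,0,0,0],[0,0,0,0]])

```text
time_s: 24.48
tool_pos: [0.5805, -0.0635, 0.0537]
tool_rot: [-0.0, 0.068, 0.998, -0.0]
force: [-0.4, -0.1, -0.1]
opening: 0.0003
finger_force: 0.0
```

```bash
python3 -c "
from fx import *
rep()"
```

```text
t 24.475 fix xy [-0.0108 -0.0353] z 0.0537 yaw -0.1352 F [-0.39 -0.11 -0.12] 0.00025437920889701346 0.0
```

Call:
send_rows(deltas=[[-0.04,0,0.04,0],[-0.03,0,0.03,0],[-0.02,0,0.02,0],[0,0,0,0]])

```text
time_s: 24.98
tool_pos: [0.5841, -0.0641, 0.0501]
tool_rot: [-0.0, 0.068, 0.998, -0.0]
force: [-0.5, -0.1, 0.3]
opening: 0.0003
finger_force: 0.0
```

Call:
send_rows(deltas=[[-0.02,0,0.02,0],[-0.02,0,0.02,0],[0,0,0,0]])

```text
time_s: 25.35
tool_pos: [0.5857, -0.0643, 0.0485]
tool_rot: [-0.0, 0.068, 0.998, -0.0]
force: [-0.2, -0.1, 0.8]
opening: 0.0004
finger_force: 0.1
```

Call:
send_rows(deltas=[[-0.02,0,0.02,0],[0,0,0,0]])

```text
time_s: 25.6
tool_pos: [0.5862, -0.0644, 0.048]
tool_rot: [-0.0, 0.067, 0.998, -0.0]
force: [-2.4, 0.9, 5.1]
opening: 0.0002
finger_force: 2.7
```

Call:
send_rows(deltas=[[-0.02,0,0.02,0],[0,0,0,0]])

```text
time_s: 25.85
tool_pos: [0.5865, -0.0644, 0.0477]
tool_rot: [-0.001, 0.067, 0.998, -0.0]
force: [-6.1, 2.1, 10.2]
opening: 0.0002
finger_force: 6.2
```

Call:
send_rows(deltas=[[-0.03,0,0.015,0],[0,0,0,0]])

```text
time_s: 26.1
tool_pos: [0.5866, -0.0645, 0.0474]
tool_rot: [-0.001, 0.068, 0.998, -0.0]
force: [-10.5, 4.2, 18.2]
opening: 0.0006
finger_force: 10.3
```

Call:
send_rows(deltas=[[-0.03,0,0.015,0],[0,0,0,0],[0,0,0,0],[0,0,0,0],[0,0,0,0]])

```text
time_s: 26.72
tool_pos: [0.5867, -0.0645, 0.0473]
tool_rot: [-0.002, 0.067, 0.998, -0.0]
force: [-15.4, 6.8, 25.5]
opening: 0.0004
finger_force: 15.2
```

Run:
```python
from fx import *
rep()
c=cam("wrist"); P=cloud(c); canfit(P)
d=P[...,:2]-O; ca,sa=np.cos(A),np.sin(A)
for n in ["top","scene"]:
    c=cam(n); P=cloud(c); z=P[...,2]
    for k in ["can","can_header","head","head_slope"]: print(n,k,[(round(r["score"],2),np.round(Ro.from_euler('z',-A).as_matrix()[:2,:2]@(w(c,r["point"])[:2]-O),4),round(w(c,r["point"])[2],4)) for r in robot.mark_of(k,n)[:4]])
cv2.imwrite("pics/s2.png",cv2.resize(c["pixels"][150:280,200:360,::-1],(738,600)))
rep()
```

```text
t 26.725 fix xy [-0.0046 -0.0355] z 0.0473 yaw -0.1351 F [-15.36   6.78  25.53] 0.0003723623893125672 15.208202070789412
can in fixture [ 0.01872388 -0.03752991  0.67097965] 11.637893002567383 6423 top z 0.02947923833555724
top can []
top can_header []
top head [(0.81, array([-0.1709, -0.419 ]), np.float64(0.0027)), (0.8, array([-0.0148, -0.2193]), np.float64(0.0009)), (0.62, array([-0.0523, -0.4162]), np.float64(0.0023))]
top head_slope [(0.85, array([-0.0493, -0.4013]), np.float64(0.0261)), (0.65, array([-0.1547, -0.4246]), np.float64(0.031)), (0.58, array([-0.0293, -0.2185]), np.float64(0.0251)), (0.33, array([-0.1895, -0.0236]), np.float64(0.0048))]
scene can [(0.48, array([0.0205, 0.0191]), np.float64(0.0198)), (0.25, array([-0.2099,  0.1111]), np.float64(0.0007))]
scene can_header [(0.75, array([0.0453, 0.0213]), np.float64(0.03)), (0.18, array([ 0.0203, -0.03  ]), np.float64(0.0158))]
scene head [(0.87, array([ 0.0216, -0.0345]), np.float64(0.0195)), (0.83, array([-0.1667, -0.419 ]), np.float64(0.0013)), (0.64, array([-0.0501, -0.4095]), np.float64(0.001))]
scene head_slope [(0.86, array([-0.0385, -0.4018]), np.float64(0.0289)), (0.85, array([-0.0284, -0.2177]), np.float64(0.028)), (0.78, array([-0.1534, -0.422 ]), np.float64(0.0277)), (0.59, array([ 0.0032, -0.0309]), np.float64(0.0496))]
t 27.275 fix xy [-0.0045 -0.0355] z 0.0474 yaw -0.1351 F [-16.58   6.92  25.87] 0.0006091823039604671 15.208359885436948
```

View pics/s2.png

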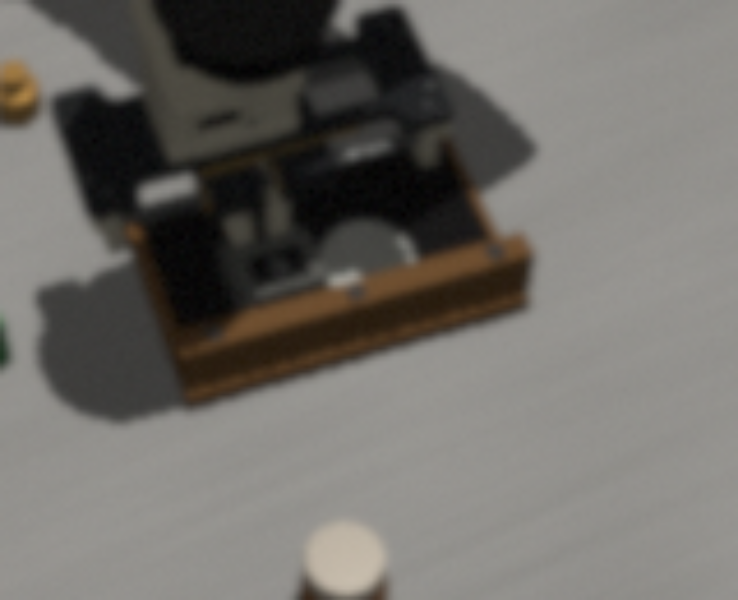

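```bash
python3 -c "
from fx import *
print(robot.job_done()); rep()"
```

```text
the job is handed in; nothing more can be done
None
the job is handed in; nothing more can be done
```

I handed the job in at about 27 s. The can lies flat against the fence and released, and the head stands upright about 5–6 mm to its right. The shut fingers still held a diagonal push of roughly 17 N toward the fence and 26 N down; the verdict was not shown to me.

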